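# Index the welding positioner by one turn of its hand wheel

## Robot

A 6-joint arm with a two-finger parallel gripper is mounted at the origin on a cart in front of the work surface, level with it; the furniture and walls round the work are solid. World frame = base frame: x ahead of the robot, y to its left, z up, the work surface at z = 0. Lengths are in m, angles in rad, forces in N, time in s.
With the tool pointing down it reaches from about 0.275 to 1 m from the base axis. Payload 8.4 kg.
Tool frame: the origin (TCP) lies on the centre line of the jaws, within the pads' length; the fingertips stand 17 mm ahead of it and the grasp point (between the pads) lies 2 mm behind it (bot.tcp_to_tips is the z of the fingertips in the tool frame, in m); z points along the fingers, y is the line along which they close (so a half turn about z gives the same grasp; the last joint's range is limited). The gripper opens to 85 mm and grips with 20 to 120 N. Pads are 22 mm wide; open, the fingers measure 114 mm over their backs; the gripper's body (76 mm by 85 mm) begins 54 mm behind the grasp point. The pads swing forward as they close: fully open they stand 13 mm farther back than shut.
Start: joints at [-1.171, 0.353, 1.633, -0, 1.155, -0.002], TCP at [0.244, -0.575, 0.248] pointing down, gripper open.
Joint ranges: [-2.63, 2.63], [-0.92, 2.1], [0.06, 2.66], [-1.3, 4.44], [0, 2.69], [-3.02, 3.02]. Speed limits (rad/s): [2.22, 2.22, 2.79, 3.14, 3.14, 3.14].

## Interface

Orientations are given as a unit quaternion [x, y, z, w].
In Python, from workcell import bot, hand, kinematics, get_obs, vision, hand_in gives the robot as it stands. The module is installed in compiled form; this text tells all that it offers. Calls block until the motion is done:
- bot.reach(position, orientation): joint-space move of the TCP to a pose.
- bot.servo_line(position, ori=None, velocity=0.15): straight line of the TCP; ori=None keeps the orientation; velocity is the mean speed in m/s.
- bot.goto_joints(angles): joint-space move.
- hand.move_gripper(opening, strength=None): finger opening in m; strength is the grip in N (None keeps the last); returns when the fingers have stopped.
- bot.dwell(seconds).
- kinematics.solve_ik(position, orientation): joint angles nearest the present ones, or None.
- get_obs(): the state.
- vision.read_camera(name): name is "scene" or "top" or "wrist"; returns a dict with "frame" (480x640x3 uint8, red, green, blue), "intrinsics" (3x3 intrinsics, pixels), "dist" ([k1, k2, p1, p2, k3] as OpenCV has them; the pictures are not rectified), "view" (4x4, takes a point from world to camera coordinates). Camera axes: x right, y down, z forward; pixel columns grow to the right and rows downward; lengths in m; the calibration is good to about 2 mm. A picture is of the moment at which its call begins. There is no depth.
A pose or a line that the arm cannot do raises bot.IKError and nothing moves.
- hand_in(): hands the job in; it is judged then, once.
The state is a dict: "time_s": time; "joint_pos": joint angles; "joint_vel": joint speeds; "joint_efforts": joint torques, N m; "position": TCP position; "orientation": TCP orientation; "wrist_force": force on the tool from outside, world axes, zero at the start; "ft_torque": the same for the moment, N m; "gripper_width": finger opening in m; "grip_force": force on a finger pad.
Only numpy, scipy, OpenCV 4.12 (cv2) and the standard library are available. Lean on these libraries where they do the work, as an engineer would, in place of code of your own. Each camera call takes 0.05 s, during which the arm holds its last target. There are 200 camera calls.

## Task

The top seam of the square tube in the welding positioner is finished, so bring its next side up: with the fingertips, push the red latch out of the notched plate, push the hand wheel round clockwise (seen from above) by its upright handle through exactly one full turn, and then push the latch fully back into the notch so that the positioner is locked. Only push, gently: do not squeeze or force the wheel or the latch, do not run past the one turn, and leave the tools and parts lying about as they are.

Things in the scene. Friction and masses are not known exactly. Their poses are not given: they have to be found in the camera images.
- positioner: hand-indexed bench welding positioner, fixed to the table: blue gear case, top 150 mm up, on a base plate 190x200 mm; hand wheel on top; on its left side a face plate carrying a 45x40x140 mm square steel tube (reaches 250 mm along +y from the wheel's axis, at most 130 mm up). Origin on the table below the wheel's axis; at yaw 0 x points away from the robot, y left along the tube
- wheel_axis (a point): point on the wheel's vertical axis, 195 mm above the table. The wheel's rim (radius 64 mm, bar 15 mm thick) tops out 197 mm above the table. Under the wheel, turning with it, is a steel index plate (radius 80 mm, top 170 mm above the table) with one notch in its rim, between two red strokes
- handle (a point): middle of the wheel's upright black revolving handle: 23 mm in diameter at its thickest, from 198 to 260 mm above the table, 62 mm from the wheel's axis; this point is 229 mm up and goes round with the wheel. At joint wheel 0 (and after each whole turn) it is at the front left, (-44, +44) mm in the positioner's x, y
- wheel (a joint): turn of the hand wheel, rad, positive clockwise seen from above; about 0 at the start, 6.283 after one full turn. It takes a push of about 4 N on the handle and stays where it is left. Geared 4 to 1 to the face plate. With the latch in the notch it has only about 0.03 rad of play
- spindle (a joint): turn of the face plate and tube, rad; a quarter of joint wheel (1.571 after one turn of the wheel, which brings the side of the tube that faced the robot to the top)
- latch (a joint): red swing latch on the right (-y) side, rad: 0 with its steel nose fully in the notch (wheel locked), growing as it swings out from the wheel, counter-clockwise from above; clear of the plate from about 0.16, stop at 0.45. Takes about 2 N at its knob, stays where it is left. The notch is flared: the nose enters if the wheel is within about 0.08 rad of a whole turn, and centres it
- latch_pivot (a point): the latch's vertical pivot axis, far right corner of the positioner, at (+78, -78) mm in the positioner's x, y, 165 mm above the table
- latch_knob (a point): middle of the upright black knob at the near end of the red latch: 19 mm in diameter, 30 mm tall, from 178 to 208 mm above the table; 155 mm from the pivot, at (-72, -117) mm in the positioner's x, y with the latch in; moves outward, away from the wheel, about 16 mm for each 0.1 rad of the latch
- stud_nut: threaded stud with nut, dark steel, standing on end, 32x36x78 mm, in front of the positioner; origin at its underside; a bystander, to be left alone
- soapstone_4: white marking stick lying flat, 12x80x5 mm, in front of the positioner; origin at its underside; a bystander, to be left alone
- adjustable_wrench: adjustable wrench with red handle, 61x238x14 mm, lying to the right; origin at its underside; a bystander, to be left alone
- pliers: red-handled pliers lying flat, 46x170x13 mm, right front; origin at its underside; a bystander, to be left alone
- cold_chisel: cold chisel standing upright on its red hand guard, 54x54x198 mm, to the right; origin at its underside; a bystander, to be left alone
- plastic_cup: white plastic cup, 80x80x107 mm, behind the positioner to the left; origin at its underside; a bystander, to be left alone
- screwdriver: red screwdriver lying flat, 20x154x21 mm, behind the positioner; origin at its underside; a bystander, to be left alone

How it is judged:
By the outcome, as a careful person would: the job done as asked, in the order asked, and still so for the second after the job is handed in, with the robot touching nothing.
It also fails if it takes over 70 s, if anything falls off the work surface, if the arm or the gripper's body presses on something with over 40 N, if the wrist force passes 120 N, or if a joint passes its speed limit or range.

## Working session

There is one attempt and no reset: what is moved stays moved. The work goes in short steps, each a Python script; the robot and the scene stay as the last script left them, time stands still between calls to the robot, and variables do not carry over. Pictures are saved under pics/ and viewed, at most 10 in all, crops included, and the job is handed in when it is done.

```bash
mkdir -p pics; python3 - <<'E'
from workcell import *
import cv2
for n in("scene","top"):
    c=vision.read_camera(n);cv2.imwrite(f"pics/{n}0.png",c["frame"][:,:,::-1])
    print(n,c["intrinsics"].tolist(),c["dist"],c["view"].round(4).tolist())
o=get_obs();print(o)
E
```

```text
scene [[621.9612711342578, 0.0, 318.2989476392152], [0.0, 621.9612711342578, 249.35196174983074], [0.0, 0.0, 1.0]] [0.0558925 0.        0.        0.        0.       ] [[0.6041, -0.7967, 0.0185, -0.3742], [-0.4702, -0.3751, -0.7989, 0.3466], [0.6434, 0.4739, -0.6012, 1.4896], [0.0, 0.0, 0.0, 1.0]]
top [[441.46478977073946, 0.0, 316.9110332697362], [0.0, 441.46478977073946, 235.54597827672427], [0.0, 0.0, 1.0]] [0.031543 0.       0.       0.       0.      ] [[-0.009, -1.0, -0.004, -0.0478], [-0.9943, 0.0094, -0.1062, 0.5732], [0.1062, 0.003, -0.9943, 1.1702], [0.0, 0.0, 0.0, 1.0]]
{'time_s': 0.1, 'joint_pos': array([-1.17139565e+00,  3.53593181e-01,  1.63405637e+00, -1.70663892e-06,
        1.15521932e+00, -2.40944761e-03]), 'joint_vel': array([-0.00088851, -0.00172723, -0.0008247 , -0.00068263,  0.00219114,
       -0.0012681 ]), 'joint_efforts': array([-3.70793323e-04, -6.06356192e+01, -3.42820716e+01, -7.10353470e-05,
        3.99601602e-03, -1.11848135e-05]), 'position': array([ 0.24426226, -0.57484524,  0.24762927]), 'orientation': array([ 9.79886100e-01,  1.99556567e-01, -1.26597277e-04, -6.25427478e-04]), 'wrist_force': array([-0.23056016,  0.71100259, -0.63303067]), 'ft_torque': array([-0.05050684, -0.02452658,  0.01494169]), 'grip_force': 0.0, 'gripper_width': 0.08554497696214133}
```

View pics/scene0.png

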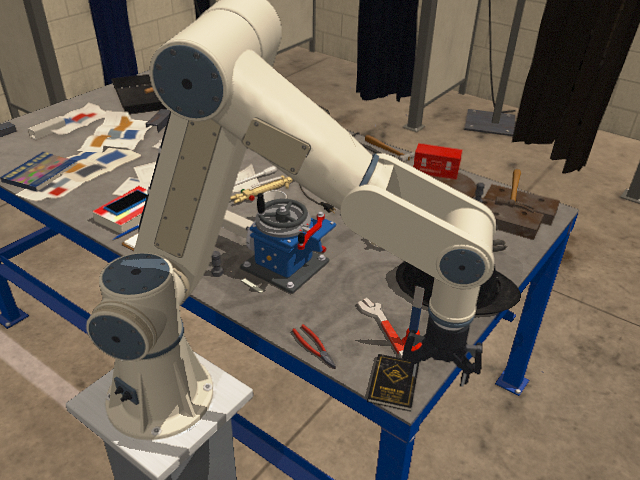

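View pics/top0.png

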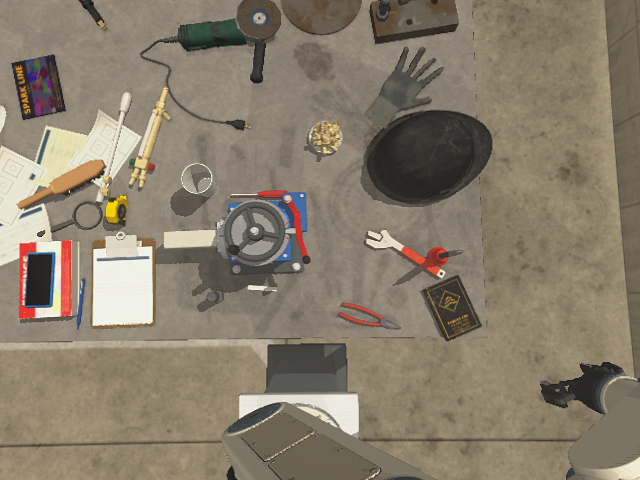

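The top view shows the wheel hub near (255,230), the handle near (233,251), the knob near (306,259) and the latch pivot near (297,198). I'll enlarge it and fit the pose.

```bash
cat > h.py <<'E'
from workcell import *
import numpy as np, cv2
def pix2w(c,uv,z):
    n=cv2.undistortPoints(np.array([[uv]],float),c["intrinsics"],c["dist"])[0,0]
    R,t=c["view"][:3,:3],c["view"][:3,3]; o=-R.T@t; d=R.T@np.array([*n,1]); return o+d*(z-o[2])/d[2]
def w2pix(c,P):
    return cv2.projectPoints(np.array(P,float).reshape(-1,1,3),cv2.Rodrigues(c["view"][:3,:3])[0],c["view"][:3,3],c["intrinsics"],c["dist"])[0][:,0]
E
python3 - <<'E'
from h import *
c=vision.read_camera("top")
w=pix2w(c,(255,230),.195);h=pix2w(c,(233,250),.25);k=pix2w(c,(306,259),.208);p=pix2w(c,(297,198),.17)
print(w,h,k,p,[np.linalg.norm((a-w)[:2]) for a in(h,k,p)],np.linalg.norm((k-p)[:2]))
im=cv2.resize(c["frame"][170:290,150:330],(800,533),interpolation=cv2.INTER_CUBIC)
cv2.imwrite("pics/c1.png",im[:,:,::-1])
E
```

```text
[0.5696594  0.09163581 0.195     ] [0.51893812 0.13203597 0.25      ] [ 0.49974564 -0.02801709  0.208     ] [ 0.64981656 -0.00608762  0.17      ] [np.float64(0.06484459777482265), np.float64(0.13858121284304456), np.float64(0.12639239950018955)] 0.1516647084709388
```

View pics/c1.png

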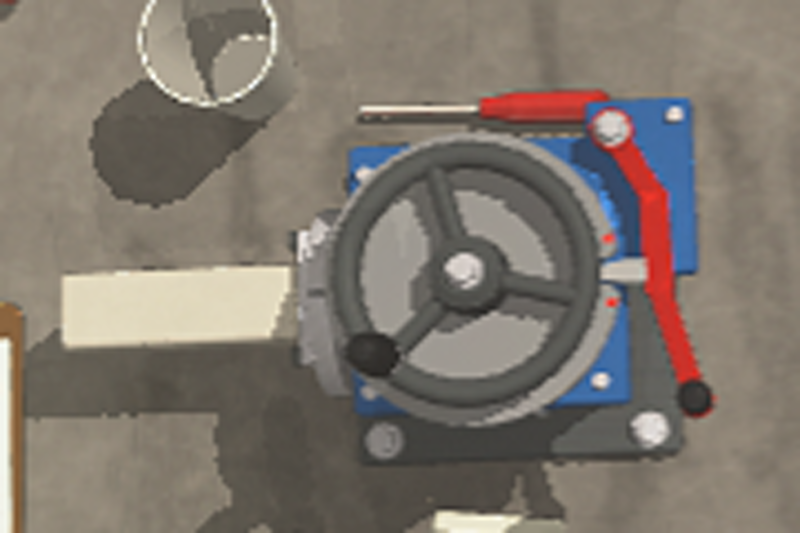

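The crop puts the rim centre at about (466,270), handle top (372,352), knob (694,397) and pivot bolt (612,127). Next is a pose fit, then writing the helpers and checking IK.

```bash
cat >> h.py <<'E'
def ori(psi): return np.array([np.cos(psi/2),np.sin(psi/2),0,0])
def T(x,y):
    p=np.load("pose.npy"); c,s=np.cos(p[2]),np.sin(p[2]); return p[:2]+np.array([c*x-s*y,s*x+c*y])
D=np.deg2rad
def wheel_pose(th,face,d,z=.231):
    """TCP pose pushing the handle (at wheel turn th) clockwise with tool x*face side, d = centre distance"""
    yaw=np.load("pose.npy")[2]; a=D(135)-th
    t=a-np.pi/2; H=T(.062*np.cos(a),.062*np.sin(a)); n=np.array([np.cos(t+yaw),np.sin(t+yaw)])
    psi=t+yaw+(0 if face>0 else np.pi)
    return np.array([*(H-n*d),z]),ori(psi)
def latch_pose(q,side,d,z=.204):
    """side=+1: tool inside pushing outward; -1: outside pushing in"""
    yaw=np.load("pose.npy")[2]; r0=np.array([-.150,-.039]); c,s=np.cos(q),np.sin(q)
    r=np.array([c*r0[0]-s*r0[1],s*r0[0]+c*r0[1]]); n=np.array([-r[1],r[0]])/np.hypot(*r)
    p=T(*(np.array([.078,-.078])+r-side*n*d)); 
    return np.array([*p,z]),ori(np.arctan2(n[1],n[0])+yaw+np.pi)
E
python3 - <<'E'
from h import *
from scipy.optimize import least_squares
c=vision.read_camera("top")
uv=np.array([[150+x/4.4444,170+y/4.4444] for x,y in((466,270),(372,352),(694,397),(612,127))])-.4
L=np.array([[0,0,.19],[-.044,.044,.256],[-.072,-.117,.207],[.078,-.078,.178]])
def P(p):
    s,k=np.sin(p[2]),np.cos(p[2]);return np.c_[p[0]+k*L[:,0]-s*L[:,1],p[1]+s*L[:,0]+k*L[:,1],L[:,2]]
r=least_squares(lambda p:(w2pix(c,P(p))-uv).ravel(),[.57,.09,0])
print(r.x,r.fun.reshape(-1,2).round(2)); np.save("pose.npy",r.x)
for side in(1,-1):
  for q in(0,.3):print("latch",kinematics.solve_ik(*latch_pose(q,side,.03)).round(2),latch_pose(q,side,.03)[0])
for f,lo in((-1,0),(1,np.pi)):
  for th in np.linspace(lo,lo+np.pi,5):
    p,o=wheel_pose(th,f,.025);q=kinematics.solve_ik(p,o);print(f,th.round(2),p.round(3),None if q is None else q.round(2))
E
```

```text
[0.56752902 0.09133734 0.04235079] [[ 0.97  0.8 ]
 [-1.45 -0.25]
 [ 0.51 -0.25]
 [ 0.06 -0.29]]
latch [-0.    0.2   1.96 -0.    0.99 -0.3 ] [4.91775622e-01 8.29301729e-05 2.04000000e-01]
latch [-0.09  0.22  1.93 -0.    0.99 -0.69] [ 0.50370069 -0.04556695  0.204     ]
latch [-0.11  0.23  1.92 -0.    1.   -0.41] [ 0.50931866 -0.05729513  0.204     ]
latch [-0.18  0.28  1.85 -0.    1.02 -0.77] [ 0.53741657 -0.09519798  0.204     ]
-1 0.0 [0.505 0.115 0.231] [ 0.22  0.21  1.88 -0.    1.06 -2.18]
-1 0.79 [0.54  0.152 0.231] [ 0.27  0.27  1.79 -0.    1.08 -1.34]
-1 1.57 [0.591 0.154 0.231] [ 0.25  0.35  1.68 -0.    1.11 -0.58]
-1 2.36 [0.628 0.119 0.231] [ 0.18  0.39  1.62 -0.    1.13  0.14]
-1 3.14 [0.63  0.068 0.231] [ 0.1   0.38  1.63 -0.    1.13  0.85]
1 3.14 [0.63  0.068 0.231] [ 0.1   0.38  1.63 -0.    1.13 -2.29]
1 3.93 [0.595 0.03  0.231] [ 0.05  0.33  1.71 -0.    1.1  -1.56]
1 4.71 [0.544 0.029 0.231] [ 0.05  0.25  1.82 -0.    1.07 -0.78]
1 5.5 [0.507 0.064 0.231] [ 0.12  0.19  1.89 -0.    1.05  0.08]
1 6.28 [0.505 0.115 0.231] [ 0.22  0.21  1.88 -0.    1.06  0.96]
```

```bash
python3 - <<'E'
from h import *
hand.move_gripper(0.0,20)
p=get_obs()["position"]; bot.servo_line([p[0],p[1],.40],velocity=.3)
P,o=latch_pose(0,1,.031)
bot.reach([*P[:2],.36],o); bot.servo_line([*P[:2],.26],o,velocity=.25)
f0=get_obs()["wrist_force"]; bot.servo_line(P,o,velocity=.1)
print("down",get_obs()["wrist_force"]-f0,get_obs()["gripper_width"])
bot.servo_line(*latch_pose(0,1,.022),velocity=.05)
f0=f0*1
for q in np.arange(0,.301,.05):
    bot.servo_line(*latch_pose(q,1,.0205),velocity=.05)
    s=get_obs();print(round(q,2),(s["wrist_force"]-f0).round(1))
    if np.linalg.norm(s["wrist_force"]-f0)>15: print("STOP");break
s=get_obs();print(s["time_s"])
c=vision.read_camera("top");cv2.imwrite("pics/c2.png",cv2.resize(c["frame"][150:310,140:360],(800,582),interpolation=cv2.INTER_CUBIC)[:,:,::-1])
E
```

```text
down [-0.2678054   0.36746104  0.55870735] 0.00010812246298394839
0.0 [-0.7  0.9 -0.1]
0.05 [-0.5  0.1  0. ]
0.1 [-0.6  0.4  0.3]
0.15 [-0.1 -0.5  1. ]
0.2 [-0.9 -0.5  0.4]
0.25 [-0.6 -0.1  0.5]
0.3 [-1.1  0.2  0.8]
7.5583
```

View pics/c2.png

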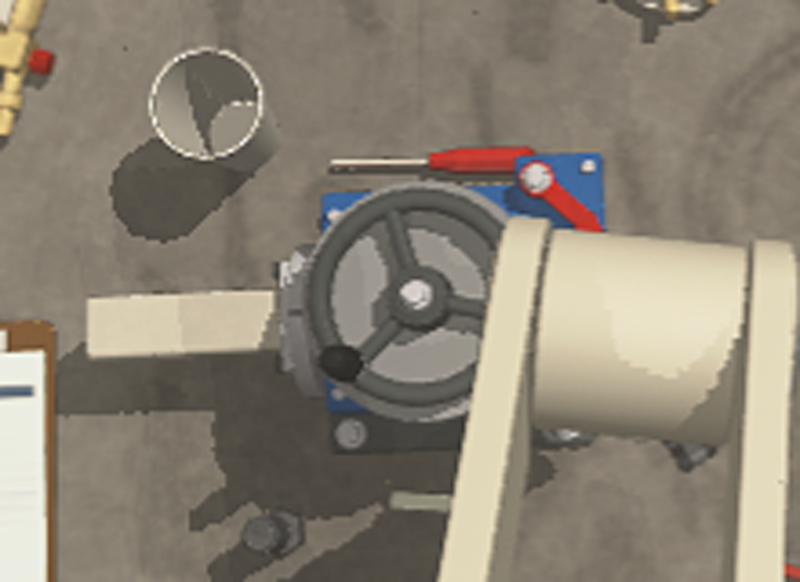

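The latch arm near (565,205) has clearly swung out (about 0.27–0.3 rad). Next I'll retreat, then sweep the wheel in two halves, stopping short for a look.

```bash
cat >> h.py <<'E'
def sweep(ths,face,d=.0225,v=.07,lim=15):
    f0=get_obs()["wrist_force"]; m=0
    for th in ths:
        bot.servo_line(*wheel_pose(th,face,d),velocity=v)
        f=np.linalg.norm(get_obs()["wrist_force"]-f0); m=max(m,f)
        if f>lim: print("STOP",th,f); return False
    print("maxF",m,"t",get_obs()["time_s"]); return True
def approach(th,face,d=.036,z=.31):
    P,o=wheel_pose(th,face,d); bot.reach([*P[:2],z],o); bot.servo_line(P,o,velocity=.12)
def leave(th,face,d=.036,z=.31):
    P,o=wheel_pose(th,face,d); bot.servo_line(P,o,velocity=.06); bot.servo_line([*P[:2],z],o,velocity=.2)
E
python3 - <<'E'
from h import *
P,o=latch_pose(.3,1,.032);bot.servo_line(P,o,velocity=.08);bot.servo_line([*P[:2],.33],o,velocity=.25)
approach(0,-1,z=.33)
print(get_obs()["time_s"])
bot.servo_line(*wheel_pose(0,-1,.0235),velocity=.05)
if sweep(np.arange(.12,np.pi+.01,.16),-1):
    th=np.arange(.12,np.pi+.01,.16)[-1]; leave(th,-1)
    c=vision.read_camera("top");cv2.imwrite("pics/c3.png",cv2.resize(c["frame"][150:310,140:360],(800,582),interpolation=cv2.INTER_CUBIC)[:,:,::-1])
    print(th,get_obs()["time_s"])
E
```

```text
10.875
maxF 2.060107683582123 t 17.1
3.000000000000001 18.0667
```

View pics/c3.png

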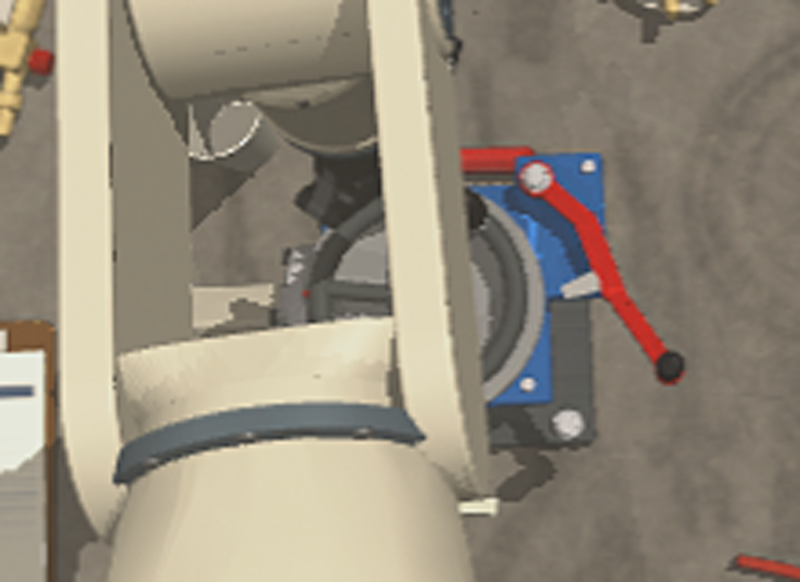

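The handle is at crop (480,205), consistent with a turn of about 3.0, and the latch is well clear with its knob at (669,365). Starting the second half.

```bash
python3 - <<'E'
from h import *
approach(3.0,1)
bot.servo_line(*wheel_pose(3.0,1,.0235),velocity=.06)
ths=np.linspace(3.1,6.0,19)
if sweep(ths,1):
    leave(6.0,1); P,o=latch_pose(.33,-1,.05); bot.reach([*P[:2]+[0,-.06],.33],o)
    for n in("top",):
        c=vision.read_camera(n);np.save("top3.npy",c["frame"]);cv2.imwrite("pics/c4.png",cv2.resize(c["frame"][170:290,150:330],(800,533),interpolation=cv2.INTER_CUBIC)[:,:,::-1])
    print(get_obs()["time_s"])
E
```

```text
maxF 2.3599006546965646 t 27.6917
30.05
```

View pics/c4.png

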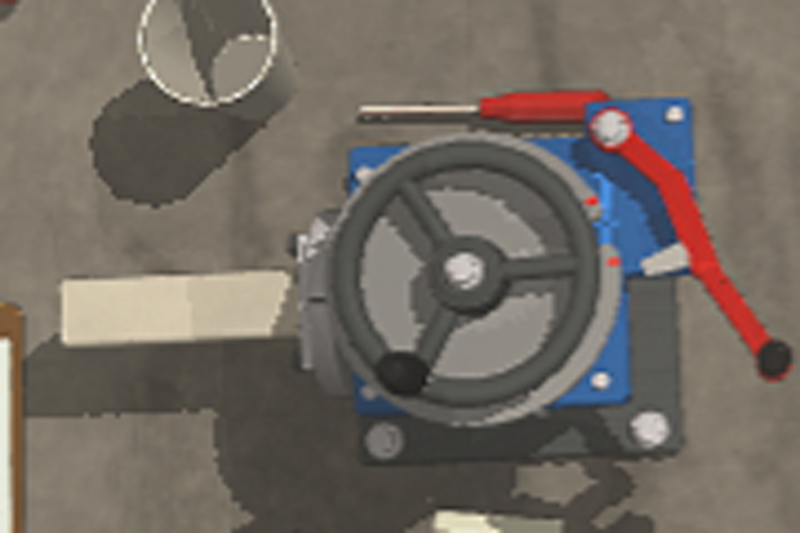

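The handle at (402,372) and red strokes at (591,201)/(613,262) both put it 0.29 rad short of a full turn. That means the wheel is at about 5.99 with 6.00 commanded, so I'll finish slowly to 6.275 and check.

```bash
python3 - <<'E'
from h import *
approach(5.95,1)
bot.servo_line(*wheel_pose(5.95,1,.0235),velocity=.06)
if sweep([6.05,6.13,6.2,6.24,6.275],1,v=.035):
    leave(6.275,1); P,o=latch_pose(.33,-1,.045); bot.reach([*P[:2]+[0,-.06],.33],o)
    c=vision.read_camera("top");cv2.imwrite("pics/c5.png",cv2.resize(c["frame"][170:290,150:330],(800,533),interpolation=cv2.INTER_CUBIC)[:,:,::-1])
    print(get_obs()["time_s"])
E
```

```text
maxF 2.657980482812937 t 34.0167
36.625
```

View pics/c5.png

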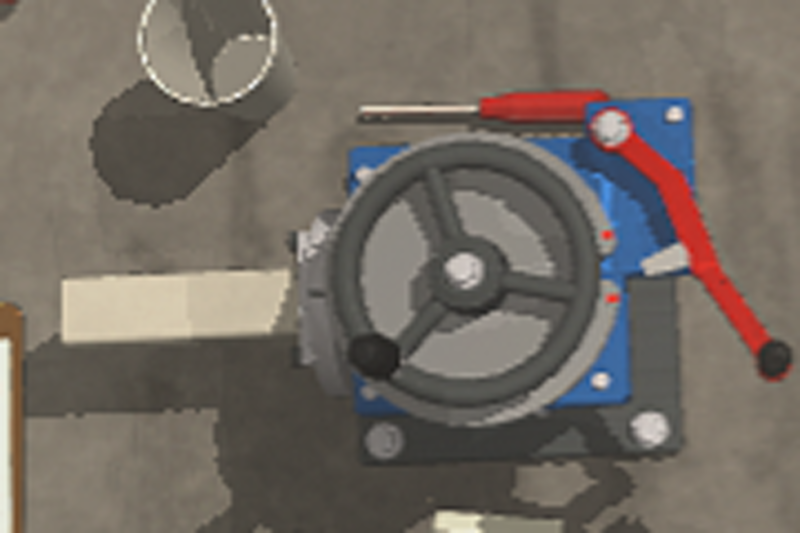

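The strokes at (607,235)/(612,298) and handle at (374,355) are within about 0.03 rad of the start, just short, so the nose will enter. Now pushing the latch back in.

```bash
python3 - <<'E'
from h import *
P,o=latch_pose(.33,-1,.04); bot.servo_line([*P[:2],.33],o,velocity=.2); bot.servo_line(P,o,velocity=.15)
f0=get_obs()["wrist_force"]
for q in [*np.arange(.3,.16,-.04),*np.arange(.14,-.035,-.0125)]:
    P,o=latch_pose(q,-1,.0205); bot.servo_line(P,o,velocity=.04)
    s=get_obs(); n=(P-latch_pose(q,-1,.03)[0])/.0095
    f=-(s["wrist_force"]-f0)@n
    print(round(q,4),f.round(1),((s["position"]-P)@n*1e3).round(2))
    if f>9: print("resist");break
print(s["time_s"])
E
```

```text
0.3 1.0 0.03
0.26 1.1 -0.03
0.22 1.0 0.04
0.18 0.6 0.01
0.14 0.8 0.02
0.1275 0.9 -0.08
0.115 1.6 0.07
0.1025 3.1 0.18
0.09 1.1 0.2
0.0775 0.7 0.19
0.065 2.1 0.15
0.0525 1.1 0.17
0.04 1.5 0.17
0.0275 0.9 0.19
0.015 1.1 0.16
0.0025 1.5 0.17
-0.01 3.3 -0.04
-0.0225 12.3 -1.62
resist
43.3167
```

```bash
python3 - <<'E'
from h import *
P,o=latch_pose(0,-1,.035); bot.servo_line(P,o,velocity=.08); bot.servo_line([*P[:2],.33],o,velocity=.2)
bot.servo_line([P[0]-.05,P[1]-.15,.33],o,velocity=.25)
c=vision.read_camera("top");cv2.imwrite("pics/c6.png",cv2.resize(c["frame"][170:290,150:330],(800,533),interpolation=cv2.INTER_CUBIC)[:,:,::-1])
print(get_obs()["time_s"])
E
```

```text
45.3083
```

View pics/c6.png

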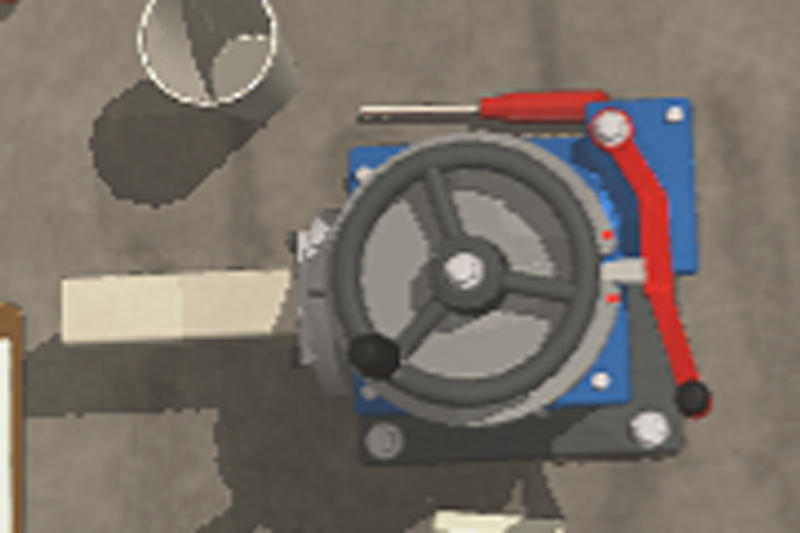

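The knob is back at (693,398), as at the start, with the nose in the notch at (625,270) between the strokes. The bystanders visible in this crop haven't moved, and the robot is clear.

```bash
python3 -c "
from workcell import *
bot.dwell(.3);print(hand_in())"
```

```text
the job is handed in; nothing more can be done
None
```

The job is handed in at about 46 s: the latch was pushed out, the wheel turned one full turn clockwise, and the latch pushed back until it seated in the notch (at most about 12 N), as the last top-camera picture shows.

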